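# Unstack the stall's tins onto their display blocks

## Task

The plain metal tins for the stall stand in two stacks. Take the stacks apart and stand each of the five tins, right way up and centred, on the black display block of its own outline (round on round, square on square, and so on), with the two long tins lined up along their blocks. Keep the tins upright all the while, and do not let any of them topple.

Things in the scene. Friction and masses are not known exactly. Their poses are not given: they have to be found in the camera images.
- tin_round: Small round flat tin, 44 mm across, 24 mm high. It starts on top of the three-high stack. Plain bare metal, closed, flat lid with a darker rim round a pale top, straight sides; 35 to 225 g. Origin at the centre of its underside, z up.
- tin_square: Square flat tin, 58 x 58 mm, 24 mm high; its sides are square to its x and y axes. It starts as the second tin of one of the stacks. Plain bare metal, closed, flat lid with a darker rim round a pale top, straight sides; 35 to 225 g. Origin at the centre of its underside, z up.
- tin_hex: Hexagonal flat tin, 58 mm across flats (67 mm across corners), 24 mm high; one pair of flats faces along its x axis, the others 60 degrees round. It starts as the second tin of one of the stacks. Plain bare metal, closed, flat lid with a darker rim round a pale top, straight sides; 35 to 225 g. Origin at the centre of its underside, z up.
- tin_oblong: Oblong flat tin with square corners, 58 mm along its x axis, 112 mm along its y axis, 24 mm high. It starts as the bottom tin of the three-high stack. Plain bare metal, closed, flat lid with a darker rim round a pale top, straight sides; 35 to 225 g. Origin at the centre of its underside, z up.
- tin_oval: Long flat tin with half-round ends, 58 mm along its x axis, 112 mm along its y axis, 24 mm high. It starts as the bottom tin of the two-high stack. Plain bare metal, closed, flat lid with a darker rim round a pale top, straight sides; 35 to 225 g. Origin at the centre of its underside, z up.
- block_round: Black display block, round, 72 mm across, 12 mm high, with a flat top; empty at the start and fixed to the table. Origin at the centre of its underside on the table, z up.
- block_square: Black display block, square, 86 x 86 mm, sides square to its x and y axes, 12 mm high, with a flat top; empty at the start and fixed to the table. Origin at the centre of its underside on the table, z up.
- block_hex: Black display block, hexagonal, 86 mm across flats, one pair of flats facing along its x axis, 12 mm high, with a flat top; empty at the start and fixed to the table. Origin at the centre of its underside on the table, z up.
- block_oblong: Black display block, oblong with square corners, 86 mm along its x axis, 140 mm along its y axis, 12 mm high, with a flat top; empty at the start and fixed to the table. Origin at the centre of its underside on the table, z up.
- block_oval: Black display block, long with half-round ends, 86 mm along its x axis, 140 mm along its y axis, 12 mm high, with a flat top; empty at the start and fixed to the table. Origin at the centre of its underside on the table, z up.
Not all that is in view belongs to the job. Leave any turquoise look-alike of the block_round alone. Leave any turquoise look-alike of the tin_square alone.

How it is judged:
At the end, for the whole second after the job is handed in: Each of the five tins stands flat on the block of its own outline, its centre within 12 mm of the block's centre, upright and at rest; the oblong and the oval tin lie along their blocks within 0.2 rad (either way round) (horizontal distance between tin_round and block_round below 0.012 m and z of tin_round in the frame of block_round between 0.009 and 0.015 m and angle between each of tin_round, tin_square, tin_hex, tin_oblong, tin_oval's own z axis and vertical below 0.08 rad and linear speed of each of tin_round, tin_square, tin_hex, tin_oblong, tin_oval below 0.02 m/s and angular speed of each of tin_round, tin_square, tin_hex, tin_oblong, tin_oval below 0.2 rad/s and horizontal distance between tin_square and block_square below 0.012 m and z of tin_square in the frame of block_square between 0.009 and 0.015 m and horizontal distance between tin_hex and block_hex below 0.012 m and z of tin_hex in the frame of block_hex between 0.009 and 0.015 m and horizontal distance between tin_oblong and block_oblong below 0.012 m and z of tin_oblong in the frame of block_oblong between 0.009 and 0.015 m and angle between the y axis of tin_oblong and the y axis of block_oblong, either way round below 0.2 rad and horizontal distance between tin_oval and block_oval below 0.012 m and z of tin_oval in the frame of block_oval between 0.009 and 0.015 m and angle between the y axis of tin_oval and the y axis of block_oval, either way round below 0.2 rad); the robot touches nothing.
It fails at once if a tin is tipped over (more than 0.6 rad from upright) (angle between any of tin_round, tin_square, tin_hex, tin_oblong, tin_oval's own z axis and vertical above 0.6 rad).
It also fails if it takes over 120 s, if anything falls off the work surface, if the arm or the gripper's body presses on something with over 40 N, if the wrist force passes 120 N, or if a joint passes its speed limit or range.

## Robot

A 7-joint arm with a two-finger parallel gripper is mounted at the origin on the work surface. World frame = base frame: x ahead of the robot, y to its left, z up, the work surface at z = 0. Lengths are in m, angles in rad, forces in N, time in s.
With the tool pointing down it reaches from about 0.425 to 0.825 m from the base axis. Payload 3.6 kg.
Tool frame: the origin (TCP) lies at the centre of the arm's flange, where the gripper is bolted on; the fingertips stand 186 mm ahead of it and the grasp point (between the pads) lies 167 mm ahead of it; z points along the fingers, y is the line along which they close (so a half turn about z gives the same grasp; the last joint's range is limited). The gripper opens to 93 mm and grips with 3 to 60 N. Pads are 15 mm wide; open, the fingers measure 128 mm over their backs; the gripper's body (75 mm by 188 mm) begins 65 mm behind the grasp point.
Start: joints at [-1.202, 0.615, -0.013, 1.423, 0.008, 1.103, -0.04], TCP at [0.25, 0.6, 0.405] pointing down, gripper open.
Joint ranges: [-3.12, 3.12], [-0.3, 2.06], [-1.34, 1.32], [0.26, 2.42], [-1.36, 4.5], [0.01, 1.98], [-2.84, 2.84]. Speed limits (rad/s): [2.79, 2.79, 3.14, 3.14, 3.14, 3.14, 3.14].

## Interface

Orientations are given as a unit quaternion [w, x, y, z].
In Python, from bench import robot gives the robot as it stands. Calls block until the motion is done:
- robot.move_ptp(position, orientation): joint-space move of the TCP to a pose.
- robot.servo_line(position, attitude=None, v=0.15): straight line of the TCP; attitude=None keeps the orientation; v is the mean speed in m/s.
- robot.goto_joints(angles): joint-space move.
- robot.release() and robot.grab(effort=None): open the fingers fully, or close them until they stop; effort is the grip in N (None keeps the last).
- robot.sleep(seconds).
- robot.ik(position, orientation): joint angles nearest the present ones, or None.
- robot.sense(): the state.
- robot.camera(name): name is "scene" or "top"; returns a dict with "image" (400x640x3 uint8, blue, green, red), "depth" (400x640 float32, m along the optical axis (not along the pixel's ray), 0 where there is no reading), "fov_y" (degrees; the focal length in pixels is half the picture's height over the tangent of half this angle, whatever the lens; pixels are square), "cx", "cy" (the principal point, pixels), "world_from_camera" (4x4, takes a point from camera to world coordinates). Camera axes: x right, y up, looking along -z (the intrinsics and any distortion apply to the point x, -y, -z); pixel columns grow to the right and rows downward; lengths in m; the calibration is good to about 2 mm. A picture is of the moment at which its call begins.
A pose or a line that the arm cannot do raises robot.MotionError and nothing moves.
- robot.hand_in(): hands the job in; it is judged then, once.
The state is a dict: "time": time; "joint_pos": joint angles; "joint_velocities": joint speeds; "joint_torque": joint torques, N m; "position": TCP position; "tcp_rot": TCP orientation; "contact_force": force on the tool from outside, world axes, zero at the start; "wrist_torque": the same for the moment, N m; "grip_width": opening from 0.0 (shut) to 1.0 (fully open); "grasp_force": force on a finger pad.
Only numpy, scipy, OpenCV 4.12 (cv2) and the standard library are available. Lean on these libraries where they do the work, as an engineer would, in place of code of your own. Each camera call takes 0.05 s, during which the arm holds its last target. There are 200 camera calls.

## Working session

There is one attempt and no reset: what is moved stays moved. The work goes in short steps, each a Python script; the robot and the scene stay as the last script left them, time stands still between calls to the robot, and variables do not carry over. Pictures are saved under pics/ and viewed, at most 14 in all, crops included, and the job is handed in when it is done.

```bash
mkdir -p pics; ls; python3 - <<'E'
from bench import robot
import cv2,numpy as np
for n in("top","scene"):
    c=robot.camera(n); cv2.imwrite(f"pics/{n}0.png",c["image"]); np.savez(f"{n}0.npz",**{k:v for k,v in c.items()})
    print(n,{k:(v.tolist() if hasattr(v,'tolist') else v) for k,v in c.items() if k not in("image","depth")})
print(robot.sense())
E
```

```text
pics
top {'fov_y': 49.8735456467209, 'cx': 316.93183946597406, 'cy': 201.2512646400354, 'world_from_camera': [[0.019456589580288397, 0.9802630068485317, -0.19673809627568248, 0.2943019084008236], [-0.9997595259276314, 0.017084272981456185, -0.013748379310045414, -0.02733164014516235], [-0.010115900299133495, 0.19695828243811067, 0.9803596806989602, 1.0670620289034967], [0.0, 0.0, 0.0, 1.0]]}
scene {'fov_y': 49.56928376747846, 'cx': 311.96973537239813, 'cy': 203.98920215188951, 'world_from_camera': [[-0.5946218265725552, -0.5126115890080908, 0.6193982904223407, 1.1216023159918507], [0.8039262233671661, -0.36825701451722087, 0.467000426810799, 0.44454978489607394], [-0.011292065626938574, 0.7756391751797118, 0.6310755574259022, 0.6864829787482954], [0.0, 0.0, 0.0, 1.0]]}
{'time': 0.1, 'joint_pos': array([-1.20250798,  0.61583629, -0.0126131 ,  1.42469825,  0.00811892,
        1.10339394, -0.04039796]), 'joint_velocities': array([ 7.19555333e-04, -3.34482655e-03, -3.53664619e-05, -3.57731518e-03,
       -2.33195157e-03,  9.08197552e-04,  3.53308358e-05]), 'joint_torque': array([ 9.42027909e-04, -4.60040116e+01,  2.09837775e-01, -1.66244406e+01,
       -6.11824100e-02,  1.68990763e-02,  1.04986073e-04]), 'position': array([0.24988254, 0.5997578 , 0.40370097]), 'tcp_rot': array([-2.01304847e-04,  1.96078867e-01,  9.80587463e-01, -1.12478517e-03]), 'contact_force': array([-0.16024873,  0.34991048,  0.82207261]), 'wrist_torque': array([-0.00744765,  0.00181782, -0.02665323]), 'grasp_force': 0.0, 'grip_width': 0.9958745377388729}
```

View pics/top0.png

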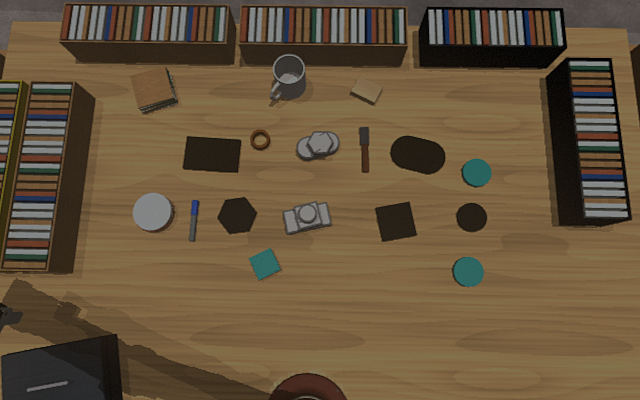

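View pics/scene0.png

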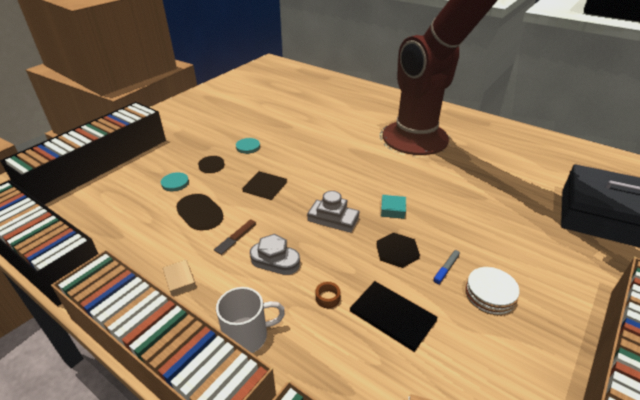

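The top view shows the three-high stack (oblong, square, round) at about (307,216) and the two-high stack (oval, hex) at (320,145). The black blocks are oblong (212,154), hex (237,215), square (396,221), oval (418,154) and round (471,217). The turquoise discs at (477,173) and (468,271) are look-alikes of block_round, and the turquoise square at (265,264) is a look-alike of tin_square. I leave all three alone: the task's block is black and its tins are bare metal. The white round item at (152,212) and the grey mug are clutter.

```bash
cat > vis.py <<'E'
import cv2,numpy as np
def setup(c):
    f=200/np.tan(np.radians(float(c["fov_y"]))/2); T=np.array(c["world_from_camera"])
    return f,float(c["cx"]),float(c["cy"]),T
def cloud(c):
    f,cx,cy,T=setup(c); d=np.array(c["depth"]); v,u=np.mgrid[:400,:640]
    P=np.stack([(u-cx)/f*d,-(v-cy)/f*d,-d],-1)@T[:3,:3].T+T[:3,3]; P[d==0]=np.nan; return P
def ray(c,uv,z):
    f,cx,cy,T=setup(c); uv=np.atleast_2d(np.asarray(uv,float)).reshape(-1,2)
    D=np.c_[(uv[:,0]-cx)/f,-(uv[:,1]-cy)/f,-np.ones(len(uv))]@T[:3,:3].T
    return T[:3,3]+D*((z-T[2,3])/D[:,2])[:,None]
def pix(c,p):
    f,cx,cy,T=setup(c); q=(np.array(p)-T[:3,3])@T[:3,:3]; return np.array([cx+f*q[0]/-q[2],cy-f*q[1]/-q[2]])
def outline(c,mask,z):
    """largest contours of mask cast on plane z -> list of (centre, size mm, yaw deg of long side, area-centroid, px)"""
    out=[]
    for k in cv2.findContours(mask.astype(np.uint8),cv2.RETR_EXTERNAL,cv2.CHAIN_APPROX_NONE)[0]:
        if cv2.contourArea(k)<250: continue
        h=ray(c,k,z)[:,:2].astype(np.float32)*1000
        r=cv2.minAreaRect(h); b=cv2.boxPoints(r); e=b[1]-b[0]; g=b[2]-b[1]
        if np.hypot(*g)>np.hypot(*e): e,g=g,e
        m=cv2.moments(cv2.convexHull(h)); 
        out.append(dict(c=np.round(r[0],1),s=np.round([np.hypot(*e),np.hypot(*g)],1),yaw=round(float(np.degrees(np.arctan2(e[1],e[0]))%180),1),
          m=np.round([m['m10']/m['m00'],m['m01']/m['m00']],1),A=round(m['m00']),px=k.reshape(-1,2).mean(0).round()))
    return out
E
python3 - <<'E'
import numpy as np,cv2; from vis import *
for n in("top","scene"):
    c=dict(np.load(n+"0.npz")); P=cloud(c); im=c["image"]; hsv=cv2.cvtColor(im,cv2.COLOR_BGR2HSV)
    inr=(P[...,0]>.3)&(P[...,0]<.85)&(abs(P[...,1])<.42)
    print(n,"table z",np.nanpercentile(P[...,2][inr],[5,25,50]))
    print("dark"); 
    for o in outline(c,inr&(im.max(2)<60)&(P[...,2]>-.01)&(P[...,2]<.02),.006): print(o)
    for lo,hi,z in((.018,.03,.024),(.042,.054,.048),(.066,.078,.072)):
        print("level",z)
        for o in outline(c,inr&(P[...,2]>lo)&(P[...,2]<hi)&(hsv[...,1]<70)&(im.max(2)>60),z): print(o)
t=cv2.imread("pics/top0.png")[110:290,170:510]; s=cv2.imread("pics/scene0.png")[130:350,150:470]
cv2.imwrite("pics/crop0.png",np.vstack([cv2.resize(t,(560,296),interpolation=2),cv2.resize(s,(560,300),interpolation=2)]))
E
```

```text
top table z [-0.00265621 -0.00055253  0.00107896]
dark
{'c': array([ 474. , -391.4]), 's': array([70.6, 63.7], dtype=float32), 'yaw': 1.5, 'm': array([ 474. , -393.7]), 'A': 3759, 'px': array([470., 217.])}
{'c': array([ 460.2, -208.3]), 's': array([88.1, 85.6], dtype=float32), 'yaw': 101.3, 'm': array([ 460.3, -208.6]), 'A': 7430, 'px': array([396., 221.])}
{'c': array([469. , 187.2]), 's': array([96.2, 87. ], dtype=float32), 'yaw': 98.7, 'm': array([468.6, 187.5]), 'A': 6428, 'px': array([237., 215.])}
{'c': array([ 635. , -267.8]), 's': array([139.2,  88.8], dtype=float32), 'yaw': 75.6, 'm': array([ 634.9, -267.5]), 'A': 10583, 'px': array([417., 154.])}
{'c': array([627. , 261.2]), 's': array([141.1,  88.4], dtype=float32), 'yaw': 86.9, 'm': array([627.2, 261.1]), 'A': 12339, 'px': array([212., 154.])}
level 0.024
level 0.048
{'c': array([649.5, -17.3]), 's': array([61.7, 58.6], dtype=float32), 'yaw': 37.8, 'm': array([649.1, -16.3]), 'A': 2744, 'px': array([320., 142.])}
level 0.072
scene table z [-0.00154068 -0.00022942  0.00082533]
dark
{'c': array([628.8, 260.4]), 's': array(
[... 511 characters left out ...]
ray([ 462.3, -208.6]), 'A': 7592, 'px': array([264., 185.])}
{'c': array([ 475.9, -397.6]), 's': array([70.6, 69.2], dtype=float32), 'yaw': 35.6, 'm': array([ 475.8, -396.3]), 'A': 3865, 'px': array([211., 164.])}
level 0.024
{'c': array([657.7,  -9.3]), 's': array([109.6,  58.8], dtype=float32), 'yaw': 114.9, 'm': array([656.,  -9.]), 'A': 5513, 'px': array([273., 257.])}
{'c': array([469.1,  13.2]), 's': array([111.2,  64.2], dtype=float32), 'yaw': 103.3, 'm': array([468.8,  13.1]), 'A': 6971, 'px': array([331., 215.])}
level 0.048
{'c': array([653.6, -15.6]), 's': array([64.3, 61.1], dtype=float32), 'yaw': 92.9, 'm': array([654.1, -16.1]), 'A': 3027, 'px': array([271., 245.])}
level 0.072
```

View pics/crop0.png

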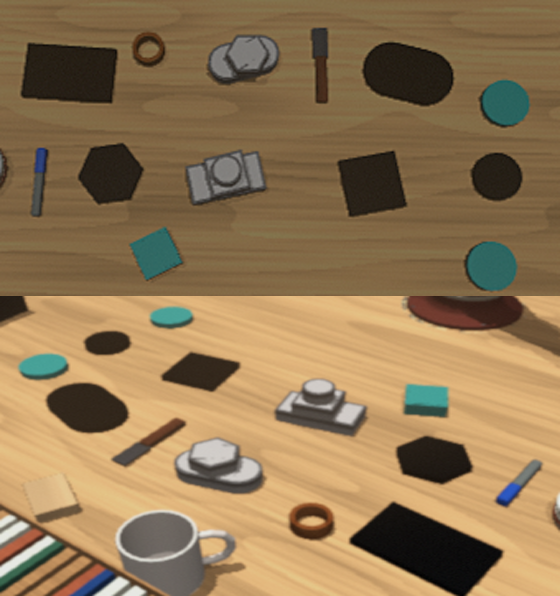

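The crop confirms black blocks against the turquoise decoys. Block sizes check out: 140x86 and 86-88 mm, with the round one cut at my region edge in the top view. Next I refine the tins per level and check the mug's height, then start moving.

```bash
cat >> vis.py <<'E'
def tin(c,ctr,rad,z,tol=.006):
    """outline of everything metal at height z inside a circle; all pieces in one hull"""
    P=cloud(c); hsv=cv2.cvtColor(c["image"],cv2.COLOR_BGR2HSV)
    m=(np.hypot(P[...,0]-ctr[0],P[...,1]-ctr[1])<rad)&(abs(P[...,2]-z)<tol)&(hsv[...,1]<75)
    v,u=np.nonzero(m)
    if len(u)<20: return None
    h=cv2.convexHull(np.c_[u,v].astype(np.int32)); k=np.zeros(m.shape,np.uint8); cv2.fillPoly(k,[h],1)
    o=outline(c,k,z); return (o[0],len(u)) if o else (len(u),)
E
sed -i 's/<250/<60/' vis.py
cat > arm.py <<'E'
from bench import robot
import numpy as np
from scipy.spatial.transform import Rotation as R
def quat(a):
    c,s=np.cos(a),np.sin(a); q=R.from_matrix(np.array([[-s,c,0],[c,s,0],[0,0,-1]]).T).as_quat(); return q[[3,0,1,2]]
def pose(x,y,z,deg):
    best=None
    for k in(0,180,-180):
        q=quat(np.radians(deg+k)); j=robot.ik([x,y,z],q)
        if j is not None:
            d=np.abs(np.array(j)-robot.sense()["joint_pos"]).max()
            if best is None or d<best[0]: best=(d,q)
    return best[1]
def pick(x,y,bottom,deg,tip,effort=20,hi=.34):
    q=pose(x,y,tip+.186,deg); robot.move_ptp([x,y,hi],q)
    robot.servo_line([x,y,tip+.226],v=.25); robot.servo_line([x,y,tip+.186],v=.08)
    robot.grab(effort); s=robot.sense(); print("grip mm",s["grip_width"]*93,"F",s["grasp_force"],"pos",s["position"],"f",s["contact_force"])
    robot.servo_line([x,y,hi],v=.2); s=robot.sense(); print("lifted mm",s["grip_width"]*93,s["grasp_force"],"t",s["time"])
def place(x,y,deg,zt,hi=.34):
    q=pose(x,y,hi,deg); robot.move_ptp([x,y,hi],q)
    robot.servo_line([x,y,zt+.04],v=.2); robot.servo_line([x,y,zt],v=.06)
    s=robot.sense(); print("down",s["position"],s["contact_force"],s["grip_width"]*93)
    robot.release(); robot.servo_line([x,y,hi],v=.25); print("t",robot.sense()["time"])
E
python3 - <<'E'
import numpy as np; from vis import *; from arm import pose
for n in("top","scene"):
    c=dict(np.load(n+"0.npz")); P=cloud(c); print(n)
    for ctr,r,zs in(((.469,.013),.08,(.024,.048,.072)),((.655,-.012),.08,(.024,.048))):
        for z in zs: print(z,tin(c,ctr,r,z))
    b=(P[...,0]>.70)&(P[...,0]<.85)&(P[...,1]>-.05)&(P[...,1]<.15)&(P[...,2]>.03); q=P[b]; print("mug",q.min(0),q.max(0))
E
```

```text
top
0.024 ({'c': array([462.1,  12.6]), 's': array([113.4,  61.1], dtype=float32), 'yaw': 103.3, 'm': array([462.3,  12.3]), 'A': 6730, 'px': array([306., 218.])}, 531)
0.048 ({'c': array([463.8,   9.8]), 's': array([60.2, 59.6], dtype=float32), 'yaw': 15.3, 'm': array([463.9,   9.5]), 'A': 3454, 'px': array([307., 215.])}, 293)
0.072 ({'c': array([465.5,  10.6]), 's': array([42.9, 40. ], dtype=float32), 'yaw': 1.2, 'm': array([465.4,  10.4]), 'A': 1442, 'px': array([307., 213.])}, 273)
0.024 ({'c': array([649.3, -10.5]), 's': array([110.6,  61.2], dtype=float32), 'yaw': 105.5, 'm': array([649.1, -10.4]), 'A': 5805, 'px': array([317., 145.])}, 393)
0.048 ({'c': array([647.7, -16. ]), 's': array([63.4, 60.5], dtype=float32), 'yaw': 26.8, 'm': array([648. , -15.8]), 'A': 2998, 'px': array([319., 142.])}, 455)
mug [0.76283467 0.02486105 0.03012763] [0.84998631 0.11310507 0.09361079]
scene
0.024 ({'c': array([469.2,  12.8]), 's': array([111.7,  67. ], dtype=float32), 'yaw': 103.8, 'm': array([468.9,  12.9]), 'A': 7244, 'px': array([333., 213.])}, 439)
0.048 ({'c': array([471.6,   9. ]), 's': array([67.4, 61.1], dtype=float32), 'yaw': 15.9, 'm': array([474.5,  12.9]), 'A': 3411, 'px': array([331., 206.])}, 245)
0.072 ({'c': array([472.2,  10.1]), 's': array([44.5, 41.6], dtype=float32), 'yaw': 35.5, 'm': array([472.2,  10.4]), 'A': 1620, 'px': array([331., 197.])}, 199)
0.024 ({'c': array([656.4, -10. ]), 's': array([110.5,  63.2], dtype=float32), 'yaw': 107.8, 'm': array([656.5,  -8.1]), 'A': 5890, 'px': array([274., 256.])}, 553)
0.048 ({'c': array([653. , -15.6]), 's': array([64.3, 62.2], dtype=float32), 'yaw': 92.9, 'm': array([653.7, -15.8]), 'A': 3181, 'px': array([271., 245.])}, 504)
mug [0.76724153 0.0226496  0.03000796] [0.84998958 0.11252399 0.09333275]
```

The tins measure as given (112x58, 58 and 43 mm) and the two cameras agree to about 6 mm in x. The scene camera also picks up the tins' sides, so I take a weighted mean. Starting with the round tin.

```bash
python3 - <<'E'
from arm import *; from vis import *
pick(.467,.0105,.048,15,.053)
place(.475,-.3968,15,.053+.186-.048+.012+.001)
for n in("top","scene"):
    c=robot.camera(n); cv2.imwrite(f"pics/{n}1.png",c["image"]); np.savez(f"{n}1.npz",**c)
    print(n,"round",tin(c,(.475,-.397),.05,.036),"\nsq",tin(c,(.466,.0095),.08,.048),"\nobl",tin(c,(.466,.012),.08,.024))
t=cv2.imread("pics/top1.png"); s=cv2.imread("pics/scene1.png")
f=lambda a,y,x:cv2.resize(a[y:y+75,x:x+100],(400,300),interpolation=2)
cv2.imwrite("pics/crop1.png",np.vstack([np.hstack([f(t,105,270),f(s,215,220)]),np.hstack([f(t,180,260),f(t,180,420)])]))
E
```

```text
grip mm 43.353671298552364 F 20.00002920627594 pos [0.46702405 0.01049583 0.23897471] f [0.15532744 0.31103348 0.68179961]
lifted mm 43.60936627780544 19.999981820583344 t 4.8917
down [ 0.47502303 -0.39686938  0.20370626] [-0.02271791 -0.63042374 -0.55890237] 43.18611254780061
t 9.475
top round ({'c': array([ 472.8, -396. ]), 's': array([44.3, 41.7], dtype=float32), 'yaw': 91.0, 'm': array([ 473.1, -395.8]), 'A': 1505, 'px': array([475., 215.])}, 267) 
sq ({'c': array([463.8,   9.8]), 's': array([60.2, 59.6], dtype=float32), 'yaw': 15.3, 'm': array([464. ,   9.5]), 'A': 3451, 'px': array([307., 215.])}, 575) 
obl ({'c': array([462.1,  12.6]), 's': array([113.4,  61.1], dtype=float32), 'yaw': 103.3, 'm': array([462.3,  12.3]), 'A': 6730, 'px': array([306., 218.])}, 535)
scene round ({'c': array([ 479. , -394.6]), 's': array([51.9, 38.5], dtype=float32), 'yaw': 47.6, 'm': array([ 479.1, -395. ]), 'A': 1651, 'px': array([209., 156.])}, 124) 
sq ({'c': array([471.2,   9. ]), 's': array([66.9, 61.1], dtype=float32), 'yaw': 15.7, 'm': array([471.1,   9.5]), 'A': 3842, 'px': array([331., 205.])}, 435) 
obl ({'c': array([469.4,  12.8]), 's': array([111.7,  67.3], dtype=float32), 'yaw': 103.8, 'm': array([468.9,  13.1]), 'A': 7260, 'px': array([333., 213.])}, 437)
```

View pics/crop1.png

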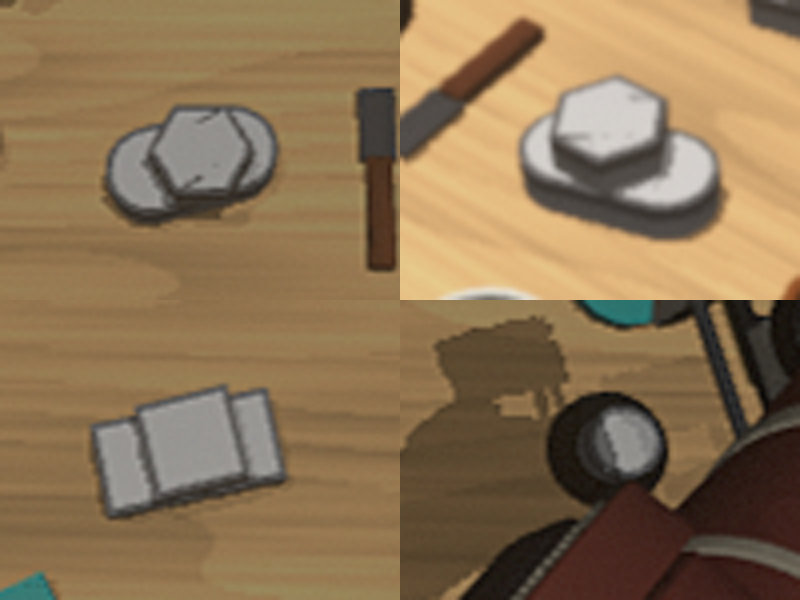

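Round tin is on its block, and nothing in the stacks shifted. The hex has corners left and right (150,155)/(252,152), so one flat normal is about 3° off x. Moving the square and the hex.

```bash
python3 - <<'E'
from arm import *; from vis import *
pick(.4665,.0095,.024,15.5,.029)
place(.461,-.2086,11.3,.029+.186-.024+.012+.001)
pick(.6505,-.016,.024,3,.029)
place(.4697,.187,9,.029+.186-.024+.012+.001)
q=pose(.45,.38,.4,0); robot.move_ptp([.45,.38,.4],q)
for n in("top","scene"):
    c=robot.camera(n); cv2.imwrite(f"pics/{n}2.png",c["image"]); np.savez(f"{n}2.npz",**c)
    print(n,"round",tin(c,(.475,-.397),.05,.036),"\nsq",tin(c,(.461,-.209),.06,.036),"\nhex",tin(c,(.47,.187),.06,.036),"\nobl",tin(c,(.466,.012),.08,.024),"\noval",tin(c,(.653,-.01),.08,.024))
print(robot.sense()["time"])
E
```

```text
grip mm 57.74165000930195 F 20.00007927417755 pos [0.46652889 0.00950265 0.21509069] f [0.02078111 1.01629536 0.38055242]
lifted mm 58.08881658302258 19.999856650829315 t 13.65
down [ 0.46102005 -0.20872367  0.20377151] [ 0.39155307 -0.04711919 -0.71136678] 57.5654873582301
t 17.425
grip mm 57.874142453188654 F 19.938594102859497 pos [ 0.65053424 -0.01597257  0.21516768] f [-0.98843753  0.13950843  0.4408352 ]
lifted mm 57.692914940745645 19.939387142658234 t 21.0417
down [0.46967361 0.18694918 0.20364112] [ 1.1402865  -0.44811648 -0.97535749] 57.89227513501034
t 25.0
top round ({'c': array([ 472.8, -395.9]), 's': array([44.4, 41.7], dtype=float32), 'yaw': 91.0, 'm': array([ 472.8, -396. ]), 'A': 1498, 'px': array([475., 215.])}, 263) 
sq ({'c': array([ 459.3, -207.9]), 's': array([60.5, 60.4], dtype=float32), 'yaw': 11.8, 'm': array([ 459.2, -208.1]), 'A': 3516, 'px': array([397., 220.])}, 575) 
hex ({'c': array([468.7, 186.2]), 's': array([63.6, 59.3], dtype=float32), 'yaw': 91.0, 'm': array([468.2, 186.4]), 'A': 2977, 'px': array([235., 213.])}, 489) 
obl ({'c': array([462.2,  12.
[... 432 characters left out ...]
 1684, 'px': array([209., 156.])}, 129) 
sq ({'c': array([ 465.2, -206. ]), 's': array([67.2, 60.8], dtype=float32), 'yaw': 11.0, 'm': array([ 465.3, -206.1]), 'A': 3786, 'px': array([263., 177.])}, 328) 
hex ({'c': array([473.1, 186.2]), 's': array([69. , 59.7], dtype=float32), 'yaw': 29.1, 'm': array([474. , 185.9]), 'A': 3241, 'px': array([398., 240.])}, 485) 
obl ({'c': array([469.2,  13.4]), 's': array([113. ,  68.1], dtype=float32), 'yaw': 103.2, 'm': array([468.9,  13.2]), 'A': 7400, 'px': array([333., 213.])}, 810) 
oval ({'c': array([655.6,  -9.7]), 's': array([111.5,  65.4], dtype=float32), 'yaw': 106.7, 'm': array([655.4,  -9.2]), 'A': 6207, 'px': array([274., 255.])}, 981)
25.925
```

View pics/top2.png

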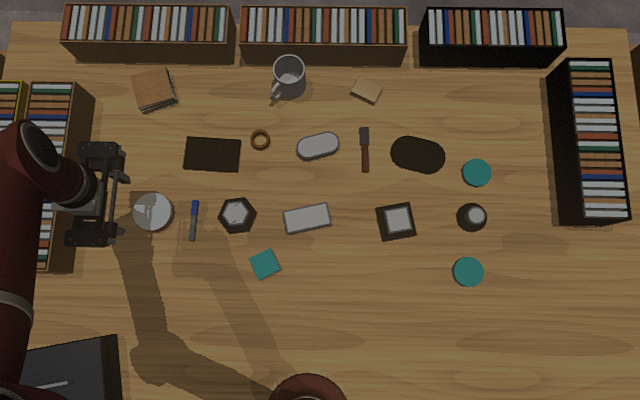

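Round, square and hex tins sit centred on their blocks at (472,216), (398,220) and (236,214). The oblong at (307,218) and the oval at (318,145) are undisturbed. Moving those two.

```bash
python3 - <<'E'
from arm import *; from vis import *
pick(.464,.0127,0,13.3,.006,effort=30)
place(.628,.2608,-3,.006+.186+.013)
pick(.6515,-.0103,0,16,.006,effort=30)
place(.6355,-.2676,-14.5,.006+.186+.013)
q=pose(.45,.38,.4,0); robot.move_ptp([.45,.38,.4],q)
for n in("top","scene"):
    c=robot.camera(n); cv2.imwrite(f"pics/{n}3.png",c["image"])
    for k,p in dict(round=(.475,-.397),square=(.461,-.209),hex=(.47,.187),oblong=(.628,.261),oval=(.6355,-.2676)).items(): print(n,k,tin(c,p,.075,.036))
print(robot.sense()["time"])
E
```

```text
grip mm 57.54528530001744 F 29.999904334545135 pos [0.46404858 0.01268099 0.19207722] f [ 0.59075589 -0.02625685  1.08197483]
lifted mm 57.68559293607763 29.9989914894104 t 30.0917
down [0.62807893 0.26080873 0.20470766] [-0.2513915  -0.26306973 -1.44283128] 57.76824265491246
t 34.125
grip mm 57.86924656227976 F 29.990435242652893 pos [ 0.65159253 -0.0102839   0.19217809] f [ 0.5331122  -0.02598951  0.92552717]
lifted mm 57.95070200859812 29.99112993478775 t 37.9583
down [ 0.63552957 -0.26769389  0.20461225] [ 0.80926318  0.0738563  -1.72282325] 57.593609322130256
t 41.8583
top round ({'c': array([ 472.8, -396.3]), 's': array([43.8, 41.7], dtype=float32), 'yaw': 91.0, 'm': array([ 473. , -396.2]), 'A': 1478, 'px': array([475., 215.])}, 259)
top square ({'c': array([ 459.3, -207.6]), 's': array([60.8, 60.5], dtype=float32), 'yaw': 102.4, 'm': array([ 459.2, -208. ]), 'A': 3531, 'px': array([397., 220.])}, 579)
top hex ({'c': array([468.7, 186.2]), 's': array([63.7, 59.3], dtype=float32), 'yaw': 91.0, 'm': array([468.2, 186.4]), 'A': 2959, 'px': array([235., 213.])}, 485)
top oblong ({
[... 491 characters left out ...]
)}, 126)
scene square ({'c': array([ 464.7, -206.1]), 's': array([66.1, 60.8], dtype=float32), 'yaw': 11.0, 'm': array([ 464.9, -206.5]), 'A': 3722, 'px': array([263., 176.])}, 319)
scene hex ({'c': array([473.3, 186.3]), 's': array([69. , 59.7], dtype=float32), 'yaw': 29.1, 'm': array([474. , 186.2]), 'A': 3223, 'px': array([398., 240.])}, 484)
scene oblong ({'c': array([631.9, 258.8]), 's': array([114.3,  63.9], dtype=float32), 'yaw': 87.2, 'm': array([631.8, 259.1]), 'A': 7143, 'px': array([394., 305.])}, 1637)
scene oval ({'c': array([ 639. , -265.7]), 's': array([119.5,  60.7], dtype=float32), 'yaw': 75.1, 'm': array([ 638.4, -265.5]), 'A': 6079, 'px': array([197., 203.])}, 663)
44.3667
```

View pics/top3.png

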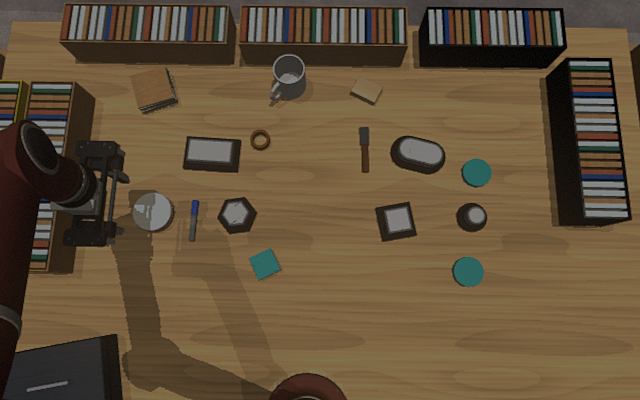

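All five tins are centred on their own blocks, with the oblong at (210,152) and the oval at (421,153) aligned to within 1°. The arm is clear, so I'm handing in.

```bash
python3 -c "from bench import robot; print(robot.hand_in())"
```

```text
the job is handed in; nothing more can be done
None
```

I took both stacks apart and handed the job in at about 44 s: all five tins stand upright on their own blocks, centred to within a few mm by the cameras, with the long tins aligned to about 1°; no verdict was returned.

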